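# Lock the specimen box with its T-key

## Robot

A 6-joint arm with a two-finger parallel gripper is mounted at the origin on a cart in front of the work surface, level with it; the furniture and walls round the work are solid. World frame = base frame: x ahead of the robot, y to its left, z up, the work surface at z = 0. Lengths are in m, angles in degrees, forces in N, time in s.
With the tool pointing down it reaches from about 0.25 to 0.725 m from the base axis. Payload 9.7 kg.
Tool frame: the origin (TCP) lies at the very end of the fingers, on their centre line; the grasp point (between the pads) lies 19 mm behind it; y points along the fingers, x is the direction in which the jaws open and shut, and the axes are right-handed (so a half turn about y gives the same grasp; the last joint's range is limited). The gripper opens to 85 mm and grips with 20 to 120 N. Pads are 22 mm wide; open, the fingers measure 114 mm over their backs; the gripper's body (76 mm by 85 mm) begins 54 mm behind the grasp point. The pads swing forward as they close: fully open they stand 13 mm farther back than shut.
Start: joints at [-68.411, 4.979, 10.078, 95.1, 0, 90], TCP at [0.202, -0.511, 0.231] pointing down, gripper open.
Joint ranges: [-179.16, 179.16], [-48.56, 103.87], [-65.8, 70.77], [-126.05, 130.52], [-82.76, 87.17], [-180, 180]. Speed limits (degrees/s): [127.2, 127.2, 147.25, 180, 180, 180].

## Interface

Orientations are given as [roll, pitch, yaw] about the fixed x, y, z axes, in that order (R = Rz(yaw) Ry(pitch) Rx(roll)).
In Python, from workcell import bot gives the robot as it stands.
- The arm moves only by the shell command python3 -m jog 'ROWS' [FORCE]. ROWS is JSON, a list of rows, each a list of 7 numbers: the closure, from 0 (fully open) to 1 (shut), then the shift along the world's x, y, z in units of 25 mm (1.0 is 25 mm), then the turn, a rotation vector about the world's x, y, z in units of 5 degrees (1.0 is 5 degrees). A call has 1 to 5 rows; each row is the pose to reach, as a shift and turn from the pose commanded when the call began; what a row does not reach only later rows make up. A row lasts 1/10 s, in which the tool goes at most 50 mm and 8.59 degrees, less where a joint would pass 70% of its speed; a pose out of reach is approached as far as the arm can. A call with a gripper value outside its range is refused whole. The fingers move at their own pace and stop on an object; FORCE is the grip in N (left out, the last holds). Time passes only in rows, so rows that repeat a pose let the fingers close. It gives the time, the measured TCP pose, the force and the opening at its end, in the units of the state.
- bot.get_obs(): the state, without advancing time (a new reading comes with each control period).
- bot.camera(name): name is "side" or "top" or "wrist"; returns (picture, depth): 400x640x3 uint8, red, green, blue; 400x640 float32, m along the optical axis (not along the pixel's ray), 0 where there is no reading.
- bot.camera_model(name): a dict with "fx", "fy", "cx", "cy" (pixels), "k1" (the pictures are not rectified: a ray, as slopes to the right and down, at radius r is drawn at 1 + k1 r^2 times it, then the intrinsics apply), "rvec" (rotation vector, rad) and "tvec" (3), from world to camera coordinates, as OpenCV has them; the wrist camera has in their place "tool_from_camera" (4x4, takes a point from camera to tool coordinates, whose origin is the TCP and whose axes are the tool frame's). Camera axes: x right, y down, z forward; pixel columns grow to the right and rows downward; lengths in m; the calibration is good to about 2 mm. A picture is of the moment at which its call begins: read the wrist's pose just before it. camera_model takes no time and is no camera call.
- bot.job_done(): hands the job in, once; it reports no verdict.
Trained networks look in the newest picture that a camera, given by its name, has taken for a name from the list of things; names that differ only in an ending like _2 or _b are one class to them, and where a whole thing is asked for, a point or a joint stands for the part that bears it (a point fixed in the world has none). Each returns a list of dicts, best first, with "conf" (0 to 1); they miss things now and then, are a little off and sometimes report something else, mostly with a low value. They report only what shows in the picture. A call takes as long as a camera call. They do not tell look-alikes from the thing itself.
- bot.regions_of(camera, label): "pixels" (400x640 bool, what is visible of it) and "point" ([row, column] in pixels, amid what is visible of it).
The state is a dict: "time": time; "q": joint angles; "qd": joint speeds; "joint_efforts": joint torques, N m; "ee_pos": TCP position; "tcp_rot": TCP orientation; "wrist_force": force on the tool from outside, world axes, zero at the start; "torque": the same for the moment, N m; "opening": finger opening in m.
Only numpy, scipy, OpenCV 4.12 (cv2) and the standard library are available. Lean on these libraries where they do the work, as an engineer would, in place of code of your own. Each camera call takes 0.05 s, during which the arm holds its last target. There are 200 camera calls.

## Task

Lock the specimen box: take the T-key out of its stand, pass its head down through the slot in the box's cover, press it down gently against the spring until you feel the hard bottom inside, ease it back up about 4 mm so that its head clears the trough there, turn it a quarter turn (either way) so that it catches under the receiver, and let go, so that the key stays square across the slot and holds the sprung cover down. Never force the key against the box, and leave the other things on the desk where they are.

Things in the scene. Friction and masses are not known exactly. Their poses are not given: they have to be found in the camera images.
- box: Grey plastic specimen box, fixed to the desk, 110 (its x) x 124 (its y) x 64 mm high without its cover. Origin: centre of its underside, z up. Over it sits a grey sprung cover, 122x136 mm, 8 mm thick with a 22 mm skirt, its top 100 mm above the desk at rest. Pressing the held key on the box with more than 35 N in all damages it.
- slot (a point): Centre of the mouth of the cover's slot, on the cover's top face (moves down with the cover). The slot, in a steel surround in the middle of the cover, is 28 mm long (along the box's x) and 12 mm wide, right through the cover.
- receiver_axis (a point): Only the upright axis of the hidden steel receiver; its height differs by 14 mm from box to box. Plate, 5 mm, with a slot 25 (box's x) x 10 mm. Below it a seat groove along the box's y, 10 mm wide, 2 mm deep, between pads. At the bottom a trough 25 (box's x) x 10 mm, 3 mm deep, with a hard floor, 14 mm below the seat. The head can turn only 3 to 5 mm above that floor.
- cover (a joint): How far the sprung cover is pressed down, m: 0 = up (at rest), to 0.027. Its spring pushes up with about 3.3 N at 0 and 0.3 N more per mm, damped (1 N more per 8 mm/s). The key's head meets the receiver's hard floor (a dead stop) with the cover 10 to 24 mm down, differing from box to box. The locked key holds it 3 to 17 mm down, 7 mm less than at the floor.
- key_grip (a point): T-key, about 90 g, upright in its stand. Point: centre of its black grip bar, 44 mm long (its x) x 12 mm thick (its y) x 26 mm high; z up. Below the bar, 10 mm of 12 mm round stem, then a round steel collar whose top is 23 mm and underside 27 mm below this point.
- key: The same T-key. Origin: centre of the collar's underside, same axes. The collar, 36 mm across, 4 mm thick, cannot pass the slot and presses on the cover. Below it a 7 mm round shaft, 35 mm long, then the T-head: a bar 22 mm long (along the key's x, like the grip) x 7 mm wide x 7 mm high, underside 42 mm below the origin. Key the same either way round.
- stand: White key stand, fixed to the desk, 64x56x52 mm on a 90x70 mm foot. Origin: centre of its underside. The key hangs through a 28x12 mm slot (along the stand's x) in its top, its collar resting on the top, 52 mm above the desk; lift it straight up by at least 45 mm to clear.
- forceps: steel forceps lying flat, 125 mm long; bystander. Origin: centre of its underside.
- mouse: computer mouse, 111x63x34 mm; bystander. Origin: centre of its underside.
- stain_b: small dropper bottle, 30 mm across, 87 mm tall; bystander. Origin: centre of its underside.
- test_strip_box: black canister, 37x37x63 mm; bystander. Origin: centre of its underside.
- timer: bench timer with a dial, 44x66x68 mm; bystander. Origin: centre of its underside.
- tape_roll: roll of tape lying flat, 96 mm across, 25 mm high; bystander. Origin: centre of its underside.
Things that resemble listed ones, but are neither listed nor needed, are in the scene too. What is shaped like the key but blue or yellow is not meant.

How it is judged:
By the outcome, as a careful person would: the job done as asked, in the order asked, and still so for the second after the job is handed in, with the robot touching nothing.
It also fails if it takes over 72 s, if anything falls off the work surface, if the arm or the gripper's body presses on something with over 40 N, if the wrist force passes 120 N, or if a joint passes its speed limit or range.

## Working session

There is one attempt and no reset: what is moved stays moved. The work goes in short steps, Python scripts to look and compute and a shell command to move; the robot and the scene stay as the last step left them, time stands still between calls to the robot, and variables do not carry over. Pictures are saved under pics/ and viewed, about 8 in all and at most 12, crops included, and the job is handed in when it is done.

```bash
ls; mkdir -p pics; cat > h.py <<'E'
import numpy as np, cv2
from scipy.spatial.transform import Rotation as R
from workcell import bot
def pose(o=None):
    o=o or bot.get_obs(); T=np.eye(4); T[:3,:3]=R.from_euler('xyz',o['tcp_rot'],degrees=True).as_matrix(); T[:3,3]=o['ee_pos']; return T
def cam2world(name,T=None):
    m=bot.camera_model(name)
    if name=='wrist': return m,T@np.array(m['tool_from_camera'])
    W=np.eye(4); W[:3,:3]=cv2.Rodrigues(np.array(m['rvec'],float))[0]; W[:3,3]=np.ravel(m['tvec']); return m,np.linalg.inv(W)
def rays(m,uv):
    K=np.array([[m['fx'],0,m['cx']],[0,m['fy'],m['cy']],[0,0,1]],float)
    return cv2.undistortPoints(np.array(uv,float).reshape(-1,1,2),K,np.array([m['k1'],0,0,0,0.])).reshape(-1,2)
def cloud(name,dep,T=None):
    m,C=cam2world(name,T); v,u=np.mgrid[:400,:640]
    n=rays(m,np.stack([u.ravel(),v.ravel()],1)); z=dep.ravel()[:,None]
    P=np.hstack([n*z,z])@C[:3,:3].T+C[:3,3]; P[dep.ravel()==0]=np.nan
    return P.reshape(400,640,3)
def save(n,im): cv2.imwrite('pics/'+n+'.png',np.ascontiguousarray(im[...,::-1]))
E
python3 - <<'E'
from h import *
print(bot.get_obs())
out=[]
for c in ['top','side']:
    im,d=bot.camera(c); np.savez(c+'.npz',im=im,d=d); P=cloud(c,d); save(c,im)
    for l in ['box','cover','key','stand','slot','key_grip','forceps','mouse','stain_b','test_strip_box','timer','tape_roll']:
        for r in bot.regions_of(c,l)[:4]:
            if r['conf']<.3: continue
            q=P[r['pixels']]; q=q[~np.isnan(q[:,0])]
            if len(q): print(c,l,round(r['conf'],2),np.round(r['point']),np.round(np.median(q,0),3),np.round(np.percentile(q,[3],axis=0)[0],3),np.round(np.percentile(q,97,axis=0),3))
E
```

```text
pics
{'time': 0.0, 'q': array([-6.84117209e+01,  5.01152093e+00,  1.00339820e+01,  9.50981695e+01,
       -3.06592960e-03,  9.00012803e+01]), 'qd': array([ 0.04509139, -0.08001209, -0.0254355 , -0.11218838,  0.05304739,
       -0.16132479]), 'joint_efforts': array([-1.72982192e-03, -5.20392501e+01,  4.64798784e+01,  1.66348089e-02,
       -5.12497513e-05, -1.74870627e-05]), 'ee_pos': array([ 0.20226826, -0.51121826,  0.23057479]), 'tcp_rot': array([-9.00030676e+01,  7.57084030e-02, -6.84130012e+01]), 'wrist_force': array([ 0.72072249,  0.21885709, -0.10972742]), 'torque': array([-0.02652736, -0.06097305,  0.00941808]), 'opening': 0.08558851216728834}
top box 0.83 [225. 419.] [ 0.466 -0.29   0.1  ] [ 0.408 -0.36   0.025] [ 0.528 -0.226  0.106]
top key 0.46 [241. 279.] [0.426 0.192 0.051] [ 0.409  0.181 -0.003] [0.451 0.213 0.086]
top stand 0.93 [240. 251.] [0.448 0.293 0.046] [0.417 0.269 0.001] [0.5   0.335 0.057]
top slot 0.8 [226. 420.] [ 0.468 -0.292  0.1  ] [ 0.408 -0.36   0.091] [ 0.526 -0.227  0.106]
top slot 0.4 [183. 425.] [ 0.648 -0.359  0.022] [ 0.61  -0.399  0.001] [ 0.698
[... 1655 characters left out ...]
.303 0.055] [0.477 0.323 0.094]
side forceps 0.59 [232. 342.] [0.433 0.038 0.006] [ 0.416  0.015 -0.001] [0.451 0.068 0.01 ]
side mouse 0.61 [214. 338.] [ 0.474 -0.043  0.022] [ 0.433 -0.082  0.002] [ 0.52  -0.023  0.034]
side stain_b 0.65 [267. 225.] [0.672 0.389 0.039] [0.663 0.374 0.001] [0.689 0.396 0.078]
side test_strip_box 0.82 [245. 246.] [0.66  0.276 0.044] [0.649 0.256 0.006] [0.683 0.283 0.065]
side test_strip_box 0.33 [266. 224.] [0.672 0.389 0.041] [0.663 0.335 0.002] [0.692 0.396 0.078]
side timer 0.63 [180. 308.] [ 0.647 -0.215  0.047] [ 0.582 -0.259  0.003] [0.669 0.012 0.143]
side tape_roll 0.64 [175. 324.] [ 0.639 -0.361  0.019] [ 0.609 -0.394  0.005] [ 0.688 -0.304  0.027]
```

```bash
python3 -c "
import cv2,numpy as np
a=cv2.imread('pics/top.png');b=cv2.imread('pics/side.png')
cv2.imwrite('pics/both.png',cv2.resize(np.vstack([a,b]),(480,600)))"
```

```text
(no output)
```

View pics/top.png

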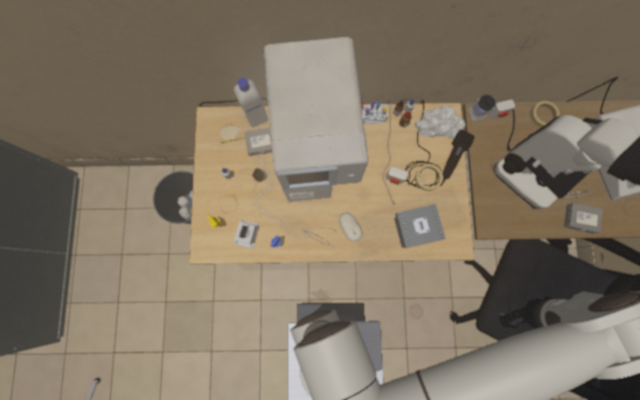

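View pics/side.png

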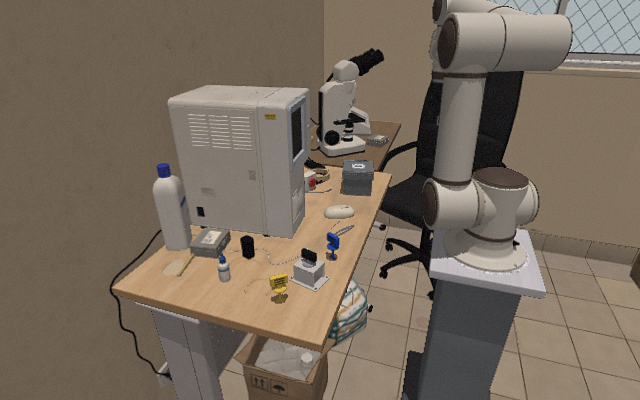

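```bash
python3 - <<'E'
from h import *
m=bot.camera_model('wrist'); print(np.round(m['tool_from_camera'],3),m['fx'],m['cx'],m['cy'])
z=np.load('top.npz'); P=cloud('top',z['d'])
def rect(sel,n):
    q=P[sel][:,:2].astype(np.float32); print(n,len(q),cv2.minAreaRect(q),q.mean(0))
reg=lambda c,z0,z1,r:(np.hypot(P[...,0]-c[0],P[...,1]-c[1])<r)&(P[...,2]>z0)&(P[...,2]<z1)
rect(reg((.466,-.29),.09,.115,.11),'cover')
rect(reg((.457,.313),.045,.06,.07),'standtop')
rect(reg((.457,.313),.08,.12,.05),'bar')
q=P[(P[...,0]<.75)&(P[...,0]>.3)&(abs(P[...,1])<.45)&(P[...,2]>.13)]
print('tall',np.nanpercentile(q,[0,2,50,98,100],axis=0).round(3))
E
```

```text
[[ 1.     0.     0.001  0.002]
 [-0.    -0.281  0.96  -0.143]
 [ 0.    -0.96  -0.281  0.072]
 [ 0.     0.     0.     1.   ]] 279.42996184769424 319.1083819520622 201.53856527209012
cover 1482 ((0.4686938226222992, -0.2953280806541443), (0.1218869611620903, 0.1374366730451584), 11.726041793823242) [ 0.46794698 -0.29427075]
standtop 235 ((0.4596850275993347, 0.3036189377307892), (0.0576481968164444, 0.06384537369012833), 76.82695770263672) [0.45839217 0.30174264]
bar 55 ((0.45928213000297546, 0.3032563328742981), (0.01237830612808466, 0.04369218274950981), 73.47160339355469) [0.4587062 0.3026188]
tall [[ 0.56  -0.088  0.131]
 [ 0.566 -0.077  0.162]
 [ 0.633  0.047  0.433]
 [ 0.745  0.159  0.438]
 [ 0.75   0.176  0.441]]
```

```bash
python3 -m jog '[[0,5.35,4.3,0,0,0,-1],[0,5.35,4.3,0,0,0,-2],[0,5.35,4.3,0,0,0,-2],[0,5.35,4.3,0,0,0,-2],[0,5.35,4.3,0,0,0,-2]]'; python3 -m jog '[[0,5.35,4.3,0,0,0,0],[0,5.35,4.3,0,0,0,0],[0,5.35,4.3,0,0,0,0],[0,5.35,4.3,0,0,0,0],[0,5.35,4.3,0,0,0,0]]'
cat > look.py <<'E'
from h import *
import sys
n=sys.argv[1]; o=bot.get_obs(); T=pose(o); im,d=bot.camera('wrist'); save(n,im); np.savez(n+'.npz',im=im,d=d,T=T)
print(o['q'].round(1),o['ee_pos'].round(4),o['tcp_rot'].round(2))
E
python3 look.py box1
```

```text
time: 1.8
ee_pos: [0.3381, -0.4021, 0.2314]
tcp_rot: [-90.0, 0.0, -78.2]
wrist_force: [-0.7, 0.1, -0.9]
opening: 0.0856
time: 2.3
ee_pos: [0.4713, -0.2953, 0.2308]
tcp_rot: [-90.0, 0.0, -78.2]
wrist_force: [-0.4, -0.5, -0.1]
opening: 0.0853
[-32.1   5.9  11.   95.1   0.  136.2] [ 0.4713 -0.2953  0.2308] [-9.001e+01  3.000e-02 -7.825e+01]
```

View pics/box1.png

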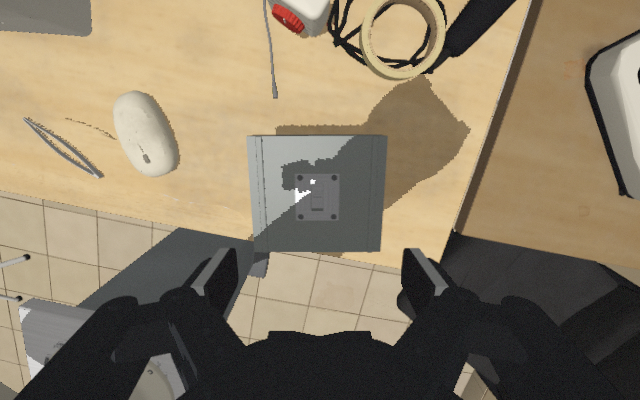

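```bash
python3 - <<'E'
from h import *
z=np.load('box1.npz'); P=cloud('wrist',z['d'],z['T']); im=z['im']
sub=P[165:230,285:350]
c=P[(np.hypot(P[...,0]-.4695,P[...,1]+.295)<.11)&(P[...,2]>.092)&(P[...,2]<.112)]
r=cv2.minAreaRect(c[:,:2].astype(np.float32)); print(r,np.median(c[:,2]),c[:,:2].mean(0))
low=(np.hypot(P[...,0]-.4695,P[...,1]+.295)<.03)&(P[...,2]<.094)
v,u=np.nonzero(low);print(len(v), v.min() if len(v) else 0, v.max() if len(v) else 0,u.min() if len(v) else 0,u.max() if len(v) else 0)
crop=im[165:230,285:350]; dd=np.clip((P[165:230,285:350,2]-.05)/.07*255,0,255)
dd=np.repeat(np.nan_to_num(dd)[...,None],3,2).astype(np.uint8)
big=np.hstack([crop,dd]); big=np.clip(big.astype(int)*1.6,0,255).astype(np.uint8)
save('crop1',cv2.resize(big,None,fx=6,fy=6,interpolation=cv2.INTER_NEAREST))
E
```

```text
((0.46812957525253296, -0.29511624574661255), (0.12256205826997757, 0.1359604150056839), 11.930927276611328) 0.09998354996074199 [ 0.47222362 -0.29433004]
274 184 208 312 322
```

View pics/crop1.png

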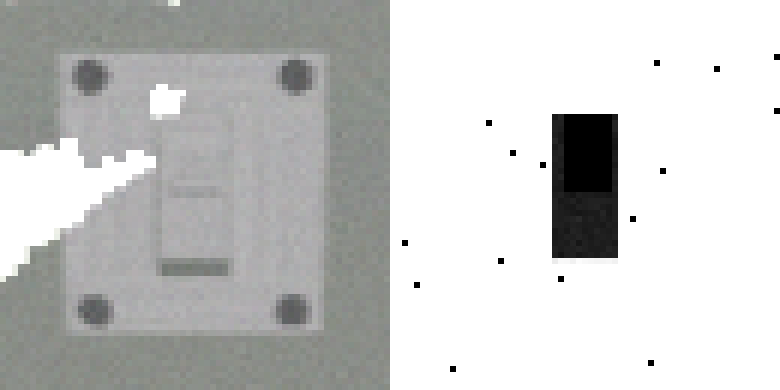

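```bash
python3 -m jog '[[0,-1,1.5,0,0,0,1.6],[0,-2,3,0,0,0,3.2],[0,-2.22,4.5,0,0,0,4.8],[0,-2.22,5.9,0,0,0,6.4],[0,-2.22,5.9,0,0,0,7.7]]'
python3 -m jog '[[0,-1,1.5,0,0,0,1.6],[0,-2,3,0,0,0,3.2],[0,-2.22,4.5,0,0,0,4.8],[0,-2.22,5.9,0,0,0,6.4],[0,-2.22,5.9,0,0,0,7.7]]'
python3 -m jog '[[0,0,1.5,0,0,0,1.6],[0,0.5,3,0,0,0,3.2],[0,1,4.5,0,0,0,4.8],[0,1.5,6,0,0,0,6.4],[0,1.5,6,0,0,0,7.7]]'
python3 -m jog '[[0,0.6,1.5,0,0,0,1.6],[0,1.2,3,0,0,0,3.2],[0,1.8,4.5,0,0,0,4.8],[0,2.46,6.1,0,0,0,6.4],[0,2.46,6.1,0,0,0,7.7]]'
python3 -m jog '[[0,0,0,-1,0,0,0],[0,0,0,-1,0,0,0]]'
python3 look.py key1
python3 - <<'E'
from h import *
z=np.load('box1.npz'); m,C=cam2world('wrist',z['T'])
for uv in [(317.2,197.3),(317.2,211),(317.2,184)]:
    n=C[:3,:3]@np.r_[rays(m,[uv])[0],1]; print('slot',(C[:3,3]+n*(.1-C[2,3])/n[2]).round(4))
z=np.load('key1.npz'); P=cloud('wrist',z['d'],z['T'])
for a,b,n in [(.084,.12,'bar'),(.045,.0545,'stand')]:
    q=P[(np.hypot(P[...,0]-.459,P[...,1]-.303)<.06)&(P[...,2]>a)&(P[...,2]<b)]
    print(n,len(q),cv2.minAreaRect(q[:,:2].astype(np.float32)),np.median(q,0),np.percentile(q[:,2],[2,98]))
E
```

```text
time: 2.85
ee_pos: [0.4132, -0.1475, 0.2321]
tcp_rot: [-90.0, -0.1, -39.5]
wrist_force: [0.7, 0.2, 0.2]
opening: 0.0853
time: 3.35
ee_pos: [0.3582, 0.0002, 0.2317]
tcp_rot: [-90.0, -0.1, -1.0]
wrist_force: [0.2, -0.2, 0.3]
opening: 0.0852
time: 3.85
ee_pos: [0.3973, 0.1503, 0.2306]
tcp_rot: [-90.0, 0.0, 37.5]
wrist_force: [-0.6, -1.0, -0.7]
opening: 0.0854
time: 4.35
ee_pos: [0.4596, 0.3029, 0.229]
tcp_rot: [-89.9, 0.1, 75.9]
wrist_force: [-1.1, -1.0, -0.3]
opening: 0.0855
time: 4.55
ee_pos: [0.4578, 0.2992, 0.2035]
tcp_rot: [-89.8, 0.2, 75.5]
wrist_force: [0.2, 0.5, -0.5]
opening: 0.0857
[33.2  4.3  6.3 92.2 -0.  47.7] [0.4578 0.2992 0.2035] [-89.84   0.2   75.5 ]
slot [ 0.4651 -0.2933  0.1   ]
slot [ 0.4508 -0.2963  0.1   ]
slot [ 0.4786 -0.2905  0.1   ]
bar 575 ((0.4587773084640503, 0.30461663007736206), (0.012347713112831116, 0.04372232034802437), 75.5796890258789) [0.45682622 0.30463232 0.0916739 ] [0.0870103  0.09319454]
stand 2047 ((0.4590037167072296, 0.30466997623443604), (0.05613106116652489, 0.06429947912693024), 75.5477294921875) [0.45093956 0.30840417 0.05193924] [0.04704275 0.05351393]
```

View pics/key1.png

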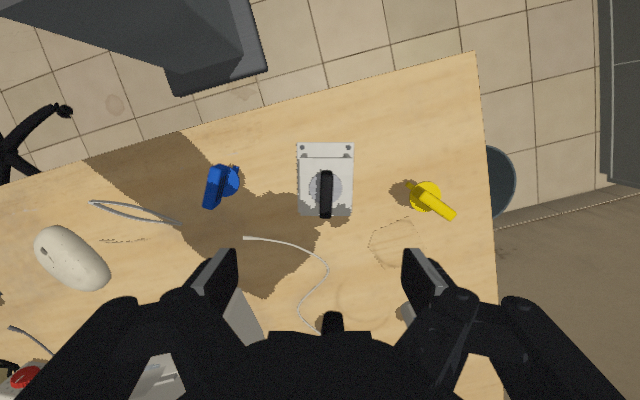

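```bash
python3 -m jog '[[0,0.04,0.13,-1,0,0,0],[0,0.04,0.13,-2.5,0,0,0],[0,0.04,0.13,-2.5,0,0,0],[0,0.04,0.13,-2.5,0,0,0],[0,0.04,0.13,-2.5,0,0,0]]'; python3 look.py key2
python3 - <<'E'
from h import *
z=np.load('key2.npz'); P=cloud('wrist',z['d'],z['T']);T=z['T']
for a,b,n in [(.084,.12,'bar'),(.045,.0545,'stand')]:
    q=P[(np.hypot(P[...,0]-.459,P[...,1]-.303)<.06)&(P[...,2]>a)&(P[...,2]<b)]
    r=cv2.minAreaRect(q[:,:2].astype(np.float32)); print(n,len(q),r,np.percentile(q[:,2],[2,98]), (np.r_[r[0],.09]-T[:3,3])@T[:3,:3])
z1=np.load('box1.npz'); P=cloud('wrist',z1['d'],z1['T'])
print(P[197,[300,304,330,334]].round(4),P[[140,247],317].round(4),P[197,[255,380]].round(4))
E
```

```text
time: 5.1
ee_pos: [0.4598, 0.3044, 0.1465]
tcp_rot: [-90.1, -0.1, 75.6]
wrist_force: [0.1, -0.0, 0.5]
opening: 0.0851
[33.5  4.1 -0.2 85.5 -0.  48. ] [0.4598 0.3044 0.1465] [-90.12  -0.13  75.55]
bar 898 ((0.45842260122299194, 0.3043496310710907), (0.012301323935389519, 0.04387855902314186), 73.94497680664062) [0.08707548 0.09306982] [-0.00051038  0.05653351  0.00140997]
stand 3013 ((0.45870646834373474, 0.30461862683296204), (0.05626004934310913, 0.06422319263219833), 75.5263900756836) [0.04801691 0.05334037] [-0.00017906  0.0565347   0.00120221]
[[ 0.4623 -0.2762  0.1015]
 [ 0.4626 -0.2801  0.0999]
 [ 0.4683 -0.3059  0.1007]
 [ 0.4692 -0.3098  0.101 ]] [[ 0.521  -0.2816  0.1002]
 [ 0.411  -0.3042  0.1002]] [[ 0.4528 -0.2315  0.1009]
 [ 0.4784 -0.3558  0.0996]]
```

```bash
python3 -m jog '[[0,-0.03,0,-1.2,0,0,0],[0,-0.03,0,-2.4,0,0,0],[0,-0.03,0,-3.2,0,0,0],[0,-0.03,0,-3.4,0,0,0],[0,-0.03,0,-3.4,0,0,0]]' 60; python3 -m jog '[[1,0,0,0,0,0,0],[1,0,0,0,0,0,0],[1,0,0,0,0,0,0],[1,0,0,0,0,0,0],[1,0,0,0,0,0,0]]' 60;  python3 -m jog '[[1,0,0,0,0,0,0],[1,0,0,0,0,0,0],[1,0,0,0,0,0,0],[1,0,0,0,0,0,0]]' 60
```

```text
time: 5.65
ee_pos: [0.4584, 0.3045, 0.0596]
tcp_rot: [-90.0, -0.0, 75.6]
wrist_force: [0.1, -0.3, 0.3]
opening: 0.0855
time: 6.15
ee_pos: [0.4582, 0.3044, 0.0591]
tcp_rot: [-90.0, -0.0, 75.6]
wrist_force: [-0.8, 0.0, -0.4]
opening: 0.0121
time: 6.55
ee_pos: [0.4583, 0.3045, 0.0592]
tcp_rot: [-90.0, -0.0, 75.6]
wrist_force: [-1.3, 0.4, 5.0]
opening: 0.0115
```

```bash
python3 -m jog '[[1,0,0,0.5,0,0,0],[1,0,0,1.5,0,0,0],[1,0,0,3,0,0,0],[1,0,0,4.6,0,0,0],[1,0,0,6.2,0,0,0]]'; python3 -m jog '[[1,0,0,0.6,0,0,0],[1,0,0,0.6,0,0,0]]'; python3 look.py held1
```

```text
time: 7.05
ee_pos: [0.4577, 0.304, 0.2156]
tcp_rot: [-90.0, 0.0, 75.6]
wrist_force: [0.7, -0.2, -0.7]
opening: 0.0116
time: 7.25
ee_pos: [0.4588, 0.3047, 0.2317]
tcp_rot: [-90.2, -0.2, 75.6]
wrist_force: [-0.6, 0.1, -2.3]
opening: 0.0112
[33.6  4.9 10.  94.9 -0.  48. ] [0.4588 0.3047 0.2317] [-90.16  -0.17  75.59]
```

View pics/held1.png

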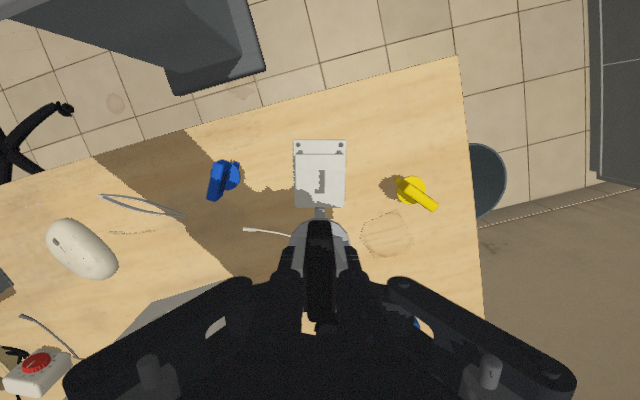

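```bash
python3 -m jog '[[1,-0.4,-0.8,0.4,0,0,0.3],[1,-1,-2.2,1,0,0,0.8],[1,-1.5,-3.6,1.6,0,0,1.2],[1,-2,-5,2,0,0,1.3],[1,-2,-6.1,2,0,0,1.3]]'
python3 -m jog '[[1,-0.8,-1.5,0,0,0,0.4],[1,-1.5,-3,0,0,0,0.8],[1,-1.95,-4.5,0,0,0,1.2],[1,-1.95,-6,0,0,0,1.3],[1,-1.95,-6.1,0,0,0,1.3]]'
python3 -m jog '[[1,0.2,-1.5,0,0,0,0.4],[1,0.8,-3,0,0,0,0.8],[1,1.4,-4.5,0,0,0,1.2],[1,2.12,-5.8,0,0,0,1.3],[1,2.12,-5.86,0,0,0,1.3]]'
python3 -m jog '[[1,0.6,-1.5,0,0,0,0.4],[1,1.2,-3,0,0,0,0.8],[1,1.7,-4.5,0,0,0,1.2],[1,2,-5.5,0,0,0,1.34],[1,2.12,-5.86,0,0,0,1.34]]'
python3 -m jog '[[1,0,0,0,0,0,0],[1,0,0,0,0,0,0],[1,0,0,0,0,0,0]]'
python3 look.py box2
python3 - <<'E'
from h import *
z=np.load('box2.npz'); P=cloud('wrist',z['d'],z['T']); im=z['im']
c=P[(np.hypot(P[...,0]-.467,P[...,1]+.294)<.025)&(P[...,2]<.094)&(P[...,2]>.03)]
low=(np.hypot(P[...,0]-.467,P[...,1]+.294)<.03)&(P[...,2]<.095)&(P[...,2]>.03)
v,u=np.nonzero(low);print(len(v),np.percentile(v,[2,98]),np.percentile(u,[2,98]))
r0,c0=int(np.median(v)),int(np.median(u)); print(r0,c0)
dd=np.repeat(np.nan_to_num(np.clip((P[...,2]-.05)/.07*255,0,255))[...,None],3,2).astype(np.uint8)
s=np.s_[r0-32:r0+32,c0-32:c0+32]
save('crop2',cv2.resize(np.hstack([np.clip(im[s].astype(int)*1.5,0,255).astype(np.uint8),dd[s]]),None,fx=6,fy=6,interpolation=cv2.INTER_NEAREST))
E
```

```text
time: 7.8
ee_pos: [0.4067, 0.1504, 0.2789]
tcp_rot: [-90.0, 0.0, 82.1]
wrist_force: [1.1, -0.2, -0.4]
opening: 0.0114
time: 8.3
ee_pos: [0.3585, -0.0036, 0.2774]
tcp_rot: [-89.9, 0.0, 88.4]
wrist_force: [-0.3, 1.4, -0.7]
opening: 0.0109
time: 8.8
ee_pos: [0.4134, -0.1495, 0.2759]
tcp_rot: [-89.8, -0.1, 94.9]
wrist_force: [0.3, 0.2, -1.1]
opening: 0.0111
time: 9.3
ee_pos: [0.4657, -0.2947, 0.2764]
tcp_rot: [-89.9, -0.1, 101.7]
wrist_force: [1.1, 0.3, -0.6]
opening: 0.0114
time: 9.6
ee_pos: [0.4653, -0.2924, 0.2791]
tcp_rot: [-90.0, -0.0, 101.8]
wrist_force: [0.9, -0.5, -2.3]
opening: 0.0112
[-32.2   6.3  16.9 100.6   0.  -44. ] [ 0.4653 -0.2924  0.2791] [-90.01  -0.   101.84]
220 [173. 194.] [314. 323.]
183 318
```

View pics/crop2.png

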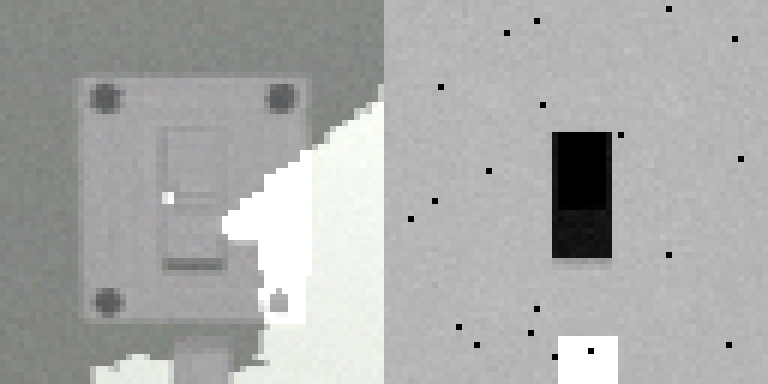

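```bash
python3 - <<'E'
from h import *
z=np.load('box2.npz'); T=z['T']; m,C=cam2world('wrist',T); P=cloud('wrist',z['d'],T)
def at(uv,h):
    n=C[:3,:3]@np.r_[rays(m,[uv])[0],1]; return C[:3,3]+n*(h-C[2,3])/n[2]
for h in (.1,):
  for uv in [(317.75,184),(318.3,184),(318,183.5)]:
    p=at(uv,h); print(p.round(4),'tool',((p-T[:3,3])@T[:3,:3]).round(4))
s=P[150:235,290:350]; t=(s-T[:3,3])@T[:3,:3]
# held key points: within 60mm of tool axis & below TCP
k=t[(t[...,1]>-.02)&(t[...,1]<.07)]; 
for a,b in [(0,.01),(.01,.03),(.03,.042),(.042,.052)]:
    q=k[(k[:,1]>a)&(k[:,1]<b)]
    if len(q): print(a,b,len(q),np.percentile(q[:,0],[2,50,98]).round(4),np.percentile(q[:,2],[2,50,98]).round(4))
E
```

```text
[ 0.468  -0.2952  0.1   ] tool [-0.0033  0.1791 -0.0021]
[ 0.4679 -0.2946  0.1   ] tool [-0.0027  0.1791 -0.0021]
[ 0.4674 -0.295   0.1   ] tool [-0.003   0.1791 -0.0015]
0 0.01 354 [-0.0158 -0.0012  0.013 ] [0.0088 0.0124 0.0178]
0.03 0.042 34 [-0.0041 -0.0011  0.0017] [0.0054 0.0077 0.0107]
0.042 0.052 75 [-0.0046 -0.0018  0.0018] [0.0053 0.0098 0.0113]
```

```bash
python3 -m jog '[[1,0.08,-0.05,-1,0,0,0],[1,0.08,-0.05,-2.6,0,0,0],[1,0.08,-0.05,-4,0,0,0],[1,0.08,-0.05,-4.7,0,0,0],[1,0.08,-0.05,-4.7,0,0,0]]';  python3 -m jog '[[1,0,0,0,0,0,0],[1,0,0,0,0,0,0],[1,0,0,0,0,0,0]]'; python3 look.py box3; python3 - <<'E'
from h import *
w=[]
for i in range(4):
    bot.camera('side'); o=bot.get_obs(); w.append(np.r_[o['wrist_force'],o['ee_pos']])
print(np.mean(w,0).round(4))
E
```

```text
time: 10.15
ee_pos: [0.4662, -0.2935, 0.1589]
tcp_rot: [-89.8, -0.2, 101.8]
wrist_force: [-0.2, 0.1, -0.4]
opening: 0.0114
time: 10.45
ee_pos: [0.468, -0.2952, 0.1629]
tcp_rot: [-90.1, 0.1, 101.8]
wrist_force: [0.4, -0.4, -0.7]
opening: 0.0112
[-32.2   4.4   1.9  87.3   0.  -44. ] [ 0.468  -0.2952  0.1629] [-9.010e+01  1.000e-01  1.018e+02]
[-0.08   -0.087  -0.8537  0.4676 -0.2951  0.1619]
```

View pics/box3.png

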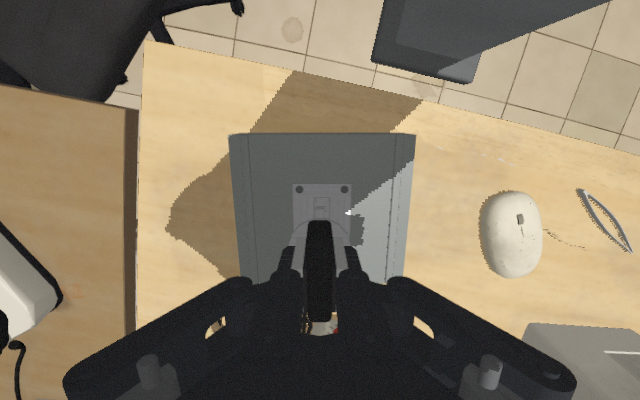

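```bash
python3 - <<'E'
from h import *
def at(n,uv,h=.1):
    z=np.load(n+'.npz'); T=z['T']; m,C=cam2world('wrist',T); Q=np.linalg.inv(T)@C
    # level tool assumed: height from TCP z
    z=np.load(n+'.npz'); nr=Q[:3,:3]@np.r_[rays(m,[uv])[0],1]; y=zt[n]-h
    return (Q[:3,3]+nr*(y-Q[1,3])/nr[1])
zt={'box2':.2790,'box3':.1619}
for uv in [(106,98),(281,98),(108,302),(279,301),(193.5,201)]:
    print('b2',(at('box2',(286+uv[0]/6-.5,151+uv[1]/6-.5))*1e3).round(2))
# find screws in box3 by dark blobs
im=np.load('box3.npz')['im']; g=cv2.cvtColor(im,cv2.COLOR_RGB2GRAY).astype(float)
for (u,v) in [(299,189),(345,189)]:
    s=g[v-6:v+7,u-6:u+7]; w=np.clip(np.median(s)-12-s,0,None); y,x=np.mgrid[-6:7,-6:7]
    c=(u+(x*w).sum()/w.sum(),v+(y*w).sum()/w.sum()); print('b3',np.round(c,2),(at('box3',c)*1e3).round(2))
s=np.s_[175:245,285:360]
save('crop3',cv2.resize(np.clip(im[s].astype(int)*2,0,255).astype(np.uint8),None,fx=8,fy=8,interpolation=cv2.INTER_NEAREST))
E
```

```text
b2 [-20.19 179.    18.29]
b2 [ 13.58 179.    18.3 ]
b2 [-20.42 179.   -22.72]
b2 [ 13.74 179.   -22.49]
b2 [ -3.32 179.    -2.06]
b3 [298.89 188.74] [-16.91  61.9   20.86]
b3 [344.09 188.97] [17.12 61.9  20.69]
```

View pics/crop3.png

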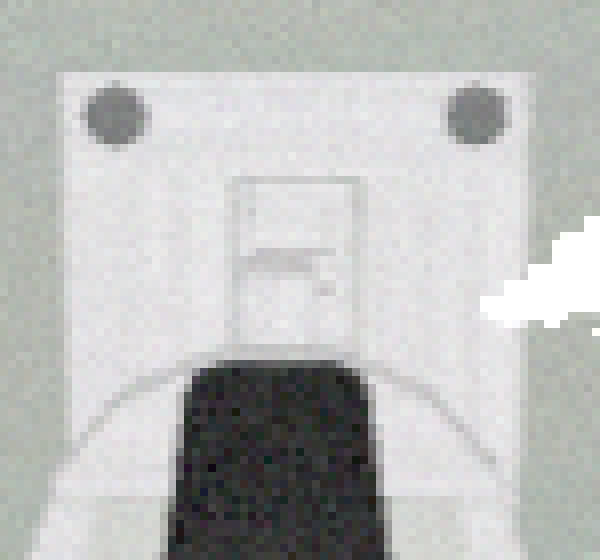

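```bash
python3 - <<'E'
from h import *
m=bot.camera_model('wrist'); print(np.array(m['tool_from_camera']).round(5).tolist(),{k:m[k] for k in('fx','fy','cx','cy','k1')})
print(rays(m,[(319.2,200),(317.9,184)]))
o=bot.get_obs(); T=pose(o); print(T.round(4), o['ee_pos'])
E
```

```text
[[1.0, 0.00057, -0.00024, -0.00163], [0.00039, -0.28194, 0.95943, -0.14252], [0.00048, -0.95943, -0.28194, 0.07089], [0.0, 0.0, 0.0, 1.0]] {'fx': 279.42996184769424, 'fy': 279.42996184769424, 'cx': 319.1083819520622, 'cy': 201.53856527209012, 'k1': -0.04241773567305415}
[[ 0.00032788 -0.00550609]
 [-0.00432518 -0.06277606]]
[[-2.042e-01  4.000e-04 -9.789e-01  4.675e-01]
 [ 9.789e-01 -3.000e-04 -2.042e-01 -2.950e-01]
 [-3.000e-04 -1.000e+00 -3.000e-04  1.616e-01]
 [ 0.000e+00  0.000e+00  0.000e+00  1.000e+00]] [ 0.46749246 -0.29501323  0.16161125]
```

```bash
python3 - <<'E'
from h import *
for i in range(4): print(np.array(bot.camera_model('wrist')['tool_from_camera'])[:3,3].round(5), np.array(bot.camera_model('top')['tvec']).ravel().round(4))
E
python3 -c "
from h import *
print(np.array(bot.camera_model('wrist')['tool_from_camera'])[:3,3].round(5))"
```

```text
[-0.00163 -0.14252  0.07089] [0.0454 0.5561 1.3114]
[-0.00163 -0.14252  0.07089] [0.0454 0.5561 1.3114]
[-0.00163 -0.14252  0.07089] [0.0454 0.5561 1.3114]
[-0.00163 -0.14252  0.07089] [0.0454 0.5561 1.3114]
[-0.00163 -0.14252  0.07089]
```

```bash
python3 -m jog '[[1,-0.01,0.05,0,0,0,0],[1,-0.01,0.05,0,0,0,0],[1,-0.01,0.05,0,0,0,0]]'; python3 -m jog '[[1,0,0,-0.2,0,0,0],[1,0,0,-0.4,0,0,0],[1,0,0,-0.55,0,0,0],[1,0,0,-0.7,0,0,0],[1,0,0,-0.7,0,0,0]]'; python3 -m jog '[[1,0,0,-0.1,0,0,0],[1,0,0,-0.2,0,0,0],[1,0,0,-0.3,0,0,0],[1,0,0,-0.4,0,0,0],[1,0,0,-0.4,0,0,0]]'
```

```text
time: 11.0
ee_pos: [0.4671, -0.2936, 0.1613]
tcp_rot: [-90.0, -0.0, 101.8]
wrist_force: [0.5, -0.2, -0.5]
opening: 0.0109
time: 11.5
ee_pos: [0.4669, -0.2935, 0.143]
tcp_rot: [-90.0, -0.0, 101.8]
wrist_force: [-0.3, 0.4, -1.5]
opening: 0.0114
time: 12.0
ee_pos: [0.4669, -0.2936, 0.1333]
tcp_rot: [-90.0, -0.0, 101.8]
wrist_force: [-0.3, 0.3, -1.3]
opening: 0.0108
```

```bash
python3 -m jog '[[1,0,0,-0.1,0,0,0],[1,0,0,-0.2,0,0,0],[1,0,0,-0.3,0,0,0],[1,0,0,-0.4,0,0,0],[1,0,0,-0.5,0,0,0]]'; python3 -m jog '[[1,0,0,-0.04,0,0,0],[1,0,0,-0.08,0,0,0],[1,0,0,-0.12,0,0,0],[1,0,0,-0.16,0,0,0],[1,0,0,-0.16,0,0,0]]'; python3 -m jog '[[1,0,0,-0.04,0,0,0],[1,0,0,-0.08,0,0,0],[1,0,0,-0.12,0,0,0],[1,0,0,-0.16,0,0,0],[1,0,0,-0.16,0,0,0]]'
```

```text
time: 12.5
ee_pos: [0.4671, -0.2937, 0.121]
tcp_rot: [-90.0, -0.0, 101.8]
wrist_force: [0.1, 0.2, -1.8]
opening: 0.011
time: 13.0
ee_pos: [0.4671, -0.2937, 0.1171]
tcp_rot: [-90.0, -0.0, 101.8]
wrist_force: [0.6, 0.4, -1.4]
opening: 0.0115
time: 13.5
ee_pos: [0.467, -0.2936, 0.1131]
tcp_rot: [-90.0, -0.0, 101.8]
wrist_force: [1.1, -0.7, -0.7]
opening: 0.011
```

```bash
for i in 1 2; do python3 -m jog '[[1,0,0,-0.03,0,0,0],[1,0,0,-0.06,0,0,0],[1,0,0,-0.09,0,0,0],[1,0,0,-0.12,0,0,0],[1,0,0,-0.12,0,0,0]]'; done
```

```text
time: 14.0
ee_pos: [0.4671, -0.2936, 0.1102]
tcp_rot: [-90.0, -0.0, 101.8]
wrist_force: [-0.4, 0.3, -0.9]
opening: 0.0112
time: 14.5
ee_pos: [0.4671, -0.2936, 0.1073]
tcp_rot: [-90.0, -0.0, 101.8]
wrist_force: [-0.2, 0.6, -1.8]
opening: 0.0108
```

```bash
for i in 1 2 3; do python3 -m jog '[[1,0,0,-0.02,0,0,0],[1,0,0,-0.04,0,0,0],[1,0,0,-0.06,0,0,0],[1,0,0,-0.08,0,0,0],[1,0,0,-0.08,0,0,0]]'; done
```

```text
time: 15.0
ee_pos: [0.4671, -0.2937, 0.1053]
tcp_rot: [-90.0, 0.0, 101.8]
wrist_force: [-1.6, 1.2, 3.2]
opening: 0.0116
time: 15.5
ee_pos: [0.4672, -0.2937, 0.1032]
tcp_rot: [-90.0, 0.0, 101.8]
wrist_force: [-1.4, -0.0, 3.9]
opening: 0.0112
time: 16.0
ee_pos: [0.4671, -0.2937, 0.1012]
tcp_rot: [-90.0, 0.0, 101.8]
wrist_force: [-0.8, 0.3, 3.7]
opening: 0.0115
```

```bash
for i in 1 2 3; do python3 -m jog '[[1,0,0,-0.02,0,0,0],[1,0,0,-0.04,0,0,0],[1,0,0,-0.05,0,0,0],[1,0,0,-0.05,0,0,0]]'|sed -n '2p;4p'; done
```

```text
ee_pos: [0.4671, -0.2937, 0.1]
wrist_force: [-0.3, 0.4, 4.5]
ee_pos: [0.4671, -0.2937, 0.0987]
wrist_force: [-1.4, 1.5, 4.7]
ee_pos: [0.4671, -0.2937, 0.0976]
wrist_force: [-1.8, 0.3, 4.8]
```

```bash
g(){ tee /dev/stderr | awk '/ee_pos/{} /wrist_force/{gsub(/[\],]/,"");f=$4} END{exit !(f<8.5)}'; }
exec 2>&1
python3 -m jog '[[1,0,0,-0.01,0,0,0],[1,0,0,-0.02,0,0,0],[1,0,0,-0.03,0,0,0],[1,0,0,-0.04,0,0,0]]' | g &&
python3 -m jog '[[1,0,0,-0.01,0,0,0],[1,0,0,-0.02,0,0,0],[1,0,0,-0.03,0,0,0],[1,0,0,-0.04,0,0,0]]' | g &&
python3 -m jog '[[1,0,0,-0.01,0,0,0],[1,0,0,-0.02,0,0,0],[1,0,0,-0.03,0,0,0],[1,0,0,-0.04,0,0,0]]' | g &&
python3 -m jog '[[1,0,0,-0.01,0,0,0],[1,0,0,-0.02,0,0,0],[1,0,0,-0.03,0,0,0],[1,0,0,-0.04,0,0,0]]' | g &&
python3 -m jog '[[1,0,0,-0.01,0,0,0],[1,0,0,-0.02,0,0,0],[1,0,0,-0.03,0,0,0],[1,0,0,-0.04,0,0,0]]' | g
```

```text
time: 19.2
ee_pos: [0.4672, -0.2937, 0.0929]
tcp_rot: [-90.0, 0.0, 101.8]
wrist_force: [-2.4, 0.7, 6.9]
opening: 0.0115
```

```bash
g(){ tee -a log | awk '/wrist_force/{gsub(/[\],]/,"");f=$4} END{exit !(f<9)}'; }; :>log
python3 -m jog '[[1,0,0,-0.01,0,0,0],[1,0,0,-0.02,0,0,0],[1,0,0,-0.03,0,0,0],[1,0,0,-0.04,0,0,0]]' | g &&
python3 -m jog '[[1,0,0,-0.01,0,0,0],[1,0,0,-0.02,0,0,0],[1,0,0,-0.03,0,0,0],[1,0,0,-0.04,0,0,0]]' | g &&
python3 -m jog '[[1,0,0,-0.01,0,0,0],[1,0,0,-0.02,0,0,0],[1,0,0,-0.03,0,0,0],[1,0,0,-0.04,0,0,0]]' | g &&
python3 -m jog '[[1,0,0,-0.01,0,0,0],[1,0,0,-0.02,0,0,0],[1,0,0,-0.03,0,0,0],[1,0,0,-0.04,0,0,0]]' | g 
grep -E 'ee_|force' log
```

```text
ee_pos: [0.4671, -0.2937, 0.0919]
wrist_force: [-2.1, 1.2, 7.1]
ee_pos: [0.4672, -0.2937, 0.0909]
wrist_force: [-2.5, 0.4, 7.7]
ee_pos: [0.4671, -0.2937, 0.0899]
wrist_force: [-2.0, 1.5, 9.2]
```

```bash
g(){ tee -a log | awk '/wrist_force/{gsub(/[\],]/,"");f=$4} END{exit !(f<11)}'; }; :>log
python3 -m jog '[[1,0,0,0,0,0,0]]' |g;python3 -m jog '[[1,0,0,0,0,0,0]]'|g
python3 -m jog '[[1,0,0,-0.01,0,0,0],[1,0,0,-0.02,0,0,0],[1,0,0,-0.02,0,0,0]]' | g &&
python3 -m jog '[[1,0,0,-0.01,0,0,0],[1,0,0,-0.02,0,0,0],[1,0,0,-0.02,0,0,0]]' | g &&
python3 -m jog '[[1,0,0,-0.01,0,0,0],[1,0,0,-0.02,0,0,0],[1,0,0,-0.02,0,0,0]]' | g &&
python3 -m jog '[[1,0,0,-0.01,0,0,0],[1,0,0,-0.02,0,0,0],[1,0,0,-0.02,0,0,0]]' | g 
grep -E 'ee_|force' log
```

```text
ee_pos: [0.4672, -0.2937, 0.0899]
wrist_force: [-1.5, 1.4, 6.8]
ee_pos: [0.4671, -0.2937, 0.0899]
wrist_force: [-2.0, 1.7, 7.0]
ee_pos: [0.4672, -0.2937, 0.0894]
wrist_force: [-2.2, 1.3, 7.1]
ee_pos: [0.4671, -0.2937, 0.0889]
wrist_force: [-2.7, 1.2, 8.2]
ee_pos: [0.4671, -0.2937, 0.0884]
wrist_force: [-2.0, 1.0, 8.2]
ee_pos: [0.4671, -0.2937, 0.088]
wrist_force: [-2.5, 1.3, 7.7]
```

```bash
g(){ tee -a log | awk '/wrist_force/{gsub(/[\],]/,"");f=$4} END{exit !(f<11)}'; }; :>log
python3 -m jog '[[1,0,0,-0.01,0,0,0],[1,0,0,-0.02,0,0,0],[1,0,0,-0.03,0,0,0],[1,0,0,-0.03,0,0,0]]' | g &&
python3 -m jog '[[1,0,0,-0.01,0,0,0],[1,0,0,-0.02,0,0,0],[1,0,0,-0.03,0,0,0],[1,0,0,-0.03,0,0,0]]' | g &&
python3 -m jog '[[1,0,0,-0.01,0,0,0],[1,0,0,-0.02,0,0,0],[1,0,0,-0.03,0,0,0],[1,0,0,-0.03,0,0,0]]' | g &&
python3 -m jog '[[1,0,0,-0.01,0,0,0],[1,0,0,-0.02,0,0,0],[1,0,0,-0.03,0,0,0],[1,0,0,-0.03,0,0,0]]' | g &&
python3 -m jog '[[1,0,0,-0.01,0,0,0],[1,0,0,-0.02,0,0,0],[1,0,0,-0.03,0,0,0],[1,0,0,-0.03,0,0,0]]' | g &&
python3 -m jog '[[1,0,0,-0.01,0,0,0],[1,0,0,-0.02,0,0,0],[1,0,0,-0.03,0,0,0],[1,0,0,-0.03,0,0,0]]' | g &&
python3 -m jog '[[1,0,0,-0.01,0,0,0],[1,0,0,-0.02,0,0,0],[1,0,0,-0.03,0,0,0],[1,0,0,-0.03,0,0,0]]' | g 
grep -E 'ee_|force' log
```

```text
ee_pos: [0.4672, -0.2937, 0.0873]
wrist_force: [-1.9, 1.0, 8.2]
ee_pos: [0.4672, -0.2937, 0.0866]
wrist_force: [-2.2, 1.4, 8.5]
ee_pos: [0.4672, -0.2937, 0.0858]
wrist_force: [-2.4, 1.6, 9.2]
ee_pos: [0.4672, -0.2937, 0.0857]
wrist_force: [-4.4, 1.5, 13.7]
```

```bash

python3 -m jog '[[1,-0.02,0.01,0,0,0,0],[1,-0.02,0.01,0,0,0,0],[1,-0.02,0.01,0,0,0,0]]' | grep -E 'ee_|force'
python3 -m jog '[[1,0,0,-0.01,0,0,0],[1,0,0,-0.02,0,0,0],[1,0,0,-0.02,0,0,0]]' | grep -E 'ee_|force|time|open'
```

```text
ee_pos: [0.4672, -0.2937, 0.0857]
wrist_force: [-1.2, -0.0, 11.7]
time: 24.0
ee_pos: [0.4672, -0.2937, 0.0857]
wrist_force: [-3.2, 2.3, 15.2]
opening: 0.0114
```

```bash

python3 -m jog '[[1,0,0,0.05,0,0,0],[1,0,0,0.1,0,0,0],[1,0,0,0.15,0,0,0],[1,0,0,0.19,0,0,0],[1,0,0,0.19,0,0,0]]' | grep -E 'ee_|force'
python3 -m jog '[[1,0,0,0,0,0,0],[1,0,0,0,0,0,0]]' | grep -E 'ee_|force'
```

```text
ee_pos: [0.4671, -0.2937, 0.0895]
wrist_force: [-0.2, -0.1, 7.5]
ee_pos: [0.4671, -0.2937, 0.0895]
wrist_force: [-0.8, 0.4, 7.5]
```

```bash

python3 -m jog '[[1,0,0,0.01,0,0,-0.5],[1,0,0,0.01,0,0,-1],[1,0,0,0.01,0,0,-1.5],[1,0,0,0.01,0,0,-2],[1,0,0,0.01,0,0,-2]]'
python3 -c "
from h import *
print(bot.get_obs()['torque'].round(2))"
python3 -m jog '[[1,0,0,0,0,0,-0.6],[1,0,0,0,0,0,-1.2],[1,0,0,0,0,0,-1.8],[1,0,0,0,0,0,-2.4],[1,0,0,0,0,0,-3]]'
python3 -c "
from h import *
print(bot.get_obs()['torque'].round(2))"
```

```text
time: 25.2
ee_pos: [0.4672, -0.2937, 0.0897]
tcp_rot: [-90.1, 0.1, 91.7]
wrist_force: [0.0, 0.1, 7.5]
opening: 0.0111
[ 0.01  0.01 -0.07]
time: 25.7
ee_pos: [0.4672, -0.2938, 0.0897]
tcp_rot: [-90.1, 0.0, 76.7]
wrist_force: [-0.6, -0.6, 7.5]
opening: 0.0115
[ 0.01 -0.    0.07]
```

Turning freely. Remaining: 65° = 13 units.

```bash

python3 -m jog '[[1,0,0,0,0,0,-0.9],[1,0,0,0,0,0,-1.8],[1,0,0,0,0,0,-2.7],[1,0,0,0,0,0,-3.6],[1,0,0,0,0,0,-4.5]]'
python3 -m jog '[[1,0,0,0,0,0,-0.9],[1,0,0,0,0,0,-1.8],[1,0,0,0,0,0,-2.7],[1,0,0,0,0,0,-3.6],[1,0,0,0,0,0,-4.5]]'
python3 -m jog '[[1,0,0,0,0,0,-0.9],[1,0,0,0,0,0,-1.8],[1,0,0,0,0,0,-2.7],[1,0,0,0,0,0,-3.6],[1,0,0,0,0,0,-4]]'
python3 -m jog '[[1,0,0,0,0,0,0],[1,0,0,0,0,0,0]]'
python3 -c "
from h import *
print(bot.get_obs()['torque'].round(2))"
```

```text
time: 26.2
ee_pos: [0.4672, -0.2938, 0.0897]
tcp_rot: [-90.1, -0.0, 54.1]
wrist_force: [-0.1, -0.8, 7.2]
opening: 0.0111
time: 26.7
ee_pos: [0.4672, -0.2938, 0.0897]
tcp_rot: [-90.1, -0.0, 31.6]
wrist_force: [-0.7, -1.0, 7.5]
opening: 0.011
time: 27.2
ee_pos: [0.4671, -0.2937, 0.0897]
tcp_rot: [-90.1, -0.1, 11.6]
wrist_force: [-0.5, -0.6, 7.6]
opening: 0.0113
time: 27.4
ee_pos: [0.4672, -0.2938, 0.0897]
tcp_rot: [-90.1, -0.1, 11.8]
wrist_force: [0.2, -0.6, 7.2]
opening: 0.0114
[-0.04  0.09 -0.06]
```

```bash

python3 -m jog '[[1,0,0,0.03,0,0,0],[1,0,0,0.06,0,0,0],[1,0,0,0.09,0,0,0],[1,0,0,0.12,0,0,0],[1,0,0,0.12,0,0,0]]' |  grep -E 'ee_|force'
```

```text
ee_pos: [0.4671, -0.2937, 0.0926]
wrist_force: [-0.2, -0.9, 6.9]
```

```bash

python3 -m jog '[[1,0,0,0.01,0,0,0],[1,0,0,0.02,0,0,0],[1,0,0,0.02,0,0,0]]' |  grep -E 'ee_|force'
```

```text
ee_pos: [0.4671, -0.2937, 0.0927]
wrist_force: [2.4, -1.6, 4.6]
```

```bash

python3 -m jog '[[0.6,0,0,0,0,0,0],[0.6,0,0,0,0,0,0],[0.5,0,0,0,0,0,0],[0.5,0,0,0,0,0,0]]'
python3 -m jog '[[0.5,0,0,0.4,0,0,0],[0.5,0,0,1,0,0,0],[0.3,0,0,2.5,0,0,0],[0,0,0,4,0,0,0],[0,0,0,5.5,0,0,0]]'
python3 -m jog '[[0,0,0,0,0,0,0],[0,0,0,0,0,0,0],[0,0,0,0,0,0,0]]'
python3 look.py end; python3 - <<'E'
from h import *
z=np.load('end.npz'); P=cloud('wrist',z['d'],z['T'])
def f(a,b,r,n):
    q=P[(np.hypot(P[...,0]-.467,P[...,1]+.294)<r)&(P[...,2]>a)&(P[...,2]<b)]
    print(n,len(q),np.median(q[:,2]).round(4), cv2.minAreaRect(q[:,:2].astype(np.float32)))
f(.115,.14,.05,'bar'); f(.06,.098,.1,'cover')
E
```

```text
time: 28.6
ee_pos: [0.4664, -0.2932, 0.0922]
tcp_rot: [-90.0, 0.0, 11.8]
wrist_force: [0.2, -0.2, -0.1]
opening: 0.0431
time: 29.1
ee_pos: [0.4664, -0.2933, 0.233]
tcp_rot: [-90.1, -0.1, 11.8]
wrist_force: [-0.1, -0.1, 0.2]
opening: 0.0834
time: 29.4
ee_pos: [0.4664, -0.2933, 0.2297]
tcp_rot: [-90.0, 0.0, 11.8]
wrist_force: [0.1, 0.3, -0.6]
opening: 0.0856
[-32.2   5.1  10.   95.   -0.   46.1] [ 0.4664 -0.2933  0.2297] [-8.998e+01  3.000e-02  1.179e+01]
bar 610 0.1252 ((0.4682086110115051, -0.2942793071269989), (0.011347191408276558, 0.04410472884774208), 11.995059967041016)
cover 13824 0.0857 ((0.46840912103652954, -0.2953944504261017), (0.122342549264431, 0.13717982172966003), 11.901670455932617)
```

View pics/end.png

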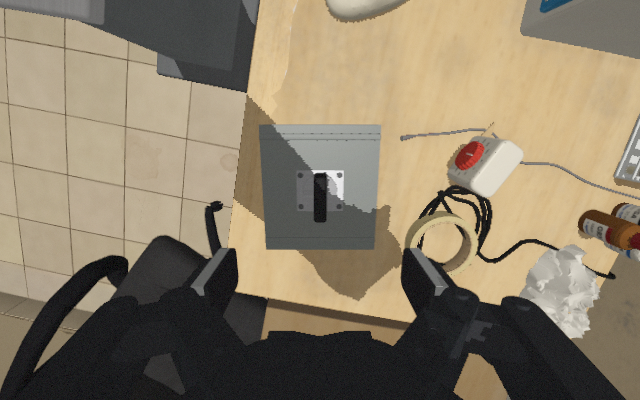

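The key stands square: the bar lies across the slot at 12.0° against the box's 11.9°. The cover is held at z = 85.7 mm, about 14 mm down. I'm handing in the job.

```bash
python3 -c "
from workcell import bot
print(bot.get_obs()['time'],bot.job_done())"
```

```text
the job is handed in; nothing more can be done
29.45 None
```

The box is locked. I took the black T-key from its stand and passed it through the slot. I pressed it down to the hard floor, where the wrist force peaked at about 15 N with the cover about 21 mm down. I then eased it up 3.8–4 mm, turned it −90° without resistance, let it rise about 3 mm into its seat, released it and retracted. I handed in at 29.45 s.

- **Key square:** after release, the grip bar lay at 12.0° against the cover's 11.9°, and the two centres agreed to about 1 mm.
- **Cover held:** its top was at 85.7 mm, about 14 mm down and 7 mm less than at the floor, as the task describes. The gripper was touching nothing.
- **Bystanders:** I did not re-measure the other objects. The moves stayed clear of them, and no wrist reading showed an unexpected contact.
- **Disagreement:** the slot position differed by about 3 mm between views, partly because the arm was still settling when the pictures were taken. I resolved it with a closer look before inserting the key. The first printed wrist-camera calibration also differed from later ones by a few mm.

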